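Stopper and serve the filled carafe

TASK

One of the two white carafes has just been filled: it is the one that has the funnel in its neck at the start. Move the funnel over into the neck of the other carafe (which stays on its coaster), next carry the filled carafe upright by its neck and stand it in the serving tray, and then close it there with whichever of the two stoppers fits its neck, pushed fully down. Leave the other stopper, the cups, the lids and the shaker where they are.

Things in the scene. Friction and masses are not known exactly. Their poses are not given: they have to be found in the camera images.
- carafe_wide_center (a point): Centre, half-way up, of the wide-necked carafe: loose, round, opaque white stoneware, 0.45 to 0.78 kg, 170 mm tall; body 98 mm across, foot 84 mm; straight neck 52 mm across outside, 42 mm inside, neck the top 70 mm of the height (bore 70 mm deep). z is up its axis. It starts on a round cork coaster 124 mm across, 5 mm thick.
- carafe_wide_rim (a point): Centre of the wide carafe's mouth, level with the rim, 85 mm above its centre.
- carafe_slim_center (a point): Centre, half-way up, of the slim-necked carafe: loose, round, opaque white stoneware, 0.45 to 0.78 kg, 170 mm tall; body 86 mm across, foot 80 mm; straight neck 38 mm across outside, 30 mm inside, neck the top 70 mm of the height (bore 70 mm deep). z is up its axis. It starts on a round cork coaster 124 mm across, 5 mm thick.
- carafe_slim_rim (a point): Centre of the slim carafe's mouth, level with the rim, 85 mm above its centre.
- funnel_center (a point): Steel bar funnel, loose, 0.12 kg, upright in one carafe's neck at the start. Round top 60 mm across with straight sides 32 mm high; its flat underside (shoulder) rests on the carafe's rim; below it a stem 55 mm long, 22 mm across narrowing to 18, hangs loosely in either neck. This point: on the axis, half-way up the straight sides, 16 mm above the shoulder, 71 mm above the stem's foot. z is up.
- tray_in (a point): Middle of the inner floor of the fixed dark wooden serving tray, 180 x 240 mm outside (x, y in its own frame), wall 6 mm thick and 18 mm high over the counter; inner floor 168 x 228 mm. A carafe standing in it has its centre 85 mm above this point.
- stopper_large_center (a point): Large stopper, fits the wide carafe: loose, 70 mm tall, under 0.1 kg, upright on a fixed marble board 10 mm thick, at either end of it. From below: tapered cork plug 30 mm long, 30 mm across at the foot, 39 at the top; flange 51 mm across, 6 thick, that rests on the rim; round knob 32 mm across, 34 high. This point: on the axis, 35 mm above the foot, 5 mm above the flange's underside. z is up.
- stopper_small_center (a point): Small stopper, fits the slim carafe: loose, 70 mm tall, under 0.1 kg, upright on a fixed marble board 10 mm thick, at either end of it. From below: tapered cork plug 30 mm long, 22 mm across at the foot, 27 at the top; flange 37 mm across, 6 thick, that rests on the rim; round knob 24 mm across, 34 high. This point: on the axis, 35 mm above the foot, 5 mm above the flange's underside. z is up.
- cup_stack_center (a point): Bystander: stack of black cups, 92 mm across, 160 mm tall; this point is half-way up. Leave alone.
- shaker_center (a point): Bystander: steel shaker, 86 mm across, 200 mm tall; this point is half-way up. Leave alone.
- lid_stack_center (a point): Bystander: stack of flat black lids, 92 mm across, 36 mm high; this point is half-way up. Leave alone.
Not all that is in view belongs to the job. What is shaped like the part that bears carafe_slim_center but purple is not meant.

How it is judged:
By the outcome, as a careful person would: the job done as asked, in the order asked, and still so for the second after the job is handed in, with the robot touching nothing.
It also fails if it takes over 67 s, if anything falls off the work surface, if the arm or the gripper's body presses on something with over 40 N, if the wrist force passes 120 N, or if a joint passes its speed limit or range.

ROBOT

A 6-joint arm with a two-finger parallel gripper is mounted at the origin on the work surface. World frame = base frame: x ahead of the robot, y to its left, z up, the work surface at z = 0. Lengths are in m, angles in rad, forces in N, time in s.
With the tool pointing down it reaches from about 0.3 to 0.85 m from the base axis. Payload 4.2 kg.
Tool frame: the origin (TCP) lies midway between the tips of the shut fingers; the grasp point (between the pads) lies 19 mm behind it; z points along the fingers, y is the line along which they close (so a half turn about z gives the same grasp; the last joint's range is limited). The gripper opens to 91 mm and grips with 3 to 60 N. Pads are 32 mm wide; open, the fingers measure 118 mm over their backs; the gripper's body (76 mm by 178 mm) begins 60 mm behind the grasp point.
Start: joints at [-1.168, 0.32, 1.565, -0, 1.257, -0.02], TCP at [0.236, -0.524, 0.214] pointing down, gripper open.
Joint ranges: [-3.11, 3.11], [-0.84, 2.01], [0.21, 2.61], [-1.34, 4.49], [0.05, 2.63], [-2.56, 2.56]. Speed limits (rad/s): [2.57, 2.57, 3.14, 3.14, 3.14, 3.14].

INTERFACE

Orientations are given as a rotation vector (axis times angle).
In Python, from bench import observe, optics, arm, finder gives the robot as it stands. The module is installed in compiled form; this text tells all that it offers.
- The arm moves only by the shell command python3 -m handwheel 'ROWS' [FORCE]. ROWS is a JSON object of lists of equal length, an entry for each row: "grip": the closure, from 0 (fully open) to 1 (shut); "travel": the shift along the tool's x, y, z in units of 50 mm (1.0 is 50 mm), a list of three; "twist": the turn about the tool's z in units of 8 degrees (1.0 is 8 degrees). A call has 1 to 20 rows; each row shifts and turns the commanded pose from where the row before left it, along the tool's axes as they then stand; what a row does not reach is not made up. A row lasts 1/8 s, in which the tool goes at most 62.5 mm and 10.7 degrees, less where a joint would pass 70% of its speed; a pose out of reach is approached as far as the arm can. A call is refused whole if a number of a shift passes 1 or a number of a turn 1, either way. A call with a gripper value outside its range is refused whole. The fingers move at their own pace and stop on an object; FORCE is the grip in N (left out, the last holds). Time passes only in rows, so rows that do not move let the fingers close. It gives the time, the measured TCP pose, the force, the opening and the grip force at its end, in the units of the state.
- observe(): the state, without advancing time (a new reading comes with each control period).
- optics.get_image(name): name is "scene" or "side" or "wrist"; returns (picture, depth): 480x640x3 uint8, blue, green, red; 480x640 float32, m along the optical axis (not along the pixel's ray), 0 where there is no reading.
- optics.camera_params(name): a dict with "camera_matrix" (3x3 intrinsics, pixels), "eye" and "rotation" of the camera in the world. Camera axes: x right, y up, looking along -z (the intrinsics and any distortion apply to the point x, -y, -z); pixel columns grow to the right and rows downward; lengths in m; the calibration is good to about 2 mm. A picture is of the moment at which its call begins: read the wrist's pose just before it. camera_params takes no time and is no camera call; for the wrist camera it gives the pose at the moment of the call.
- arm.finish_job(): hands the job in; it is judged then, once.
Trained networks look in the newest picture that a camera, given by its name, has taken for a name from the list of things; names that differ only in an ending like _2 or _b are one class to them, and where a whole thing is asked for, a point or a joint stands for the part that bears it (a point fixed in the world has none). Each returns a list of dicts, best first, with "conf" (0 to 1); they miss things now and then, are a little off and sometimes report something else, mostly with a low value. They report only what shows in the picture. A call takes as long as a camera call. They do not tell look-alikes from the thing itself.
- finder.spot_in(camera, name): "location" ([column, row] in pixels, amid what is visible of it).
The state is a dict: "time": time; "joints": joint angles; "dq": joint speeds; "joint_torque": joint torques, N m; "tcp_pos": TCP position; "eef_rot": TCP orientation; "force": force on the tool from outside, world axes, zero at the start; "moment": the same for the moment, N m; "width": opening from 0.0 (shut) to 1.0 (fully open); "finger_force": force on a finger pad.
Only numpy, scipy, OpenCV 4.12 (cv2) and the standard library are available. Lean on these libraries where they do the work, as an engineer would, in place of code of your own. Each camera call takes 0.05 s, during which the arm holds its last target. There are 200 camera calls.

## Working session

There is one attempt and no reset: what is moved stays moved. The work goes in short steps, Python scripts to look and compute and a shell command to move; the robot and the scene stay as the last step left them, time stands still between calls to the robot, and variables do not carry over. Pictures are saved under pics/ and viewed, at most 10 in all, crops included, and the job is handed in when it is done.

```bash
mkdir -p pics
cat > h.py <<'E'
import numpy as np, cv2
from bench import observe, optics, arm, finder
from scipy.spatial.transform import Rotation as R
def grab(n):
    p=optics.camera_params(n); im,d=optics.get_image(n); return im,d,p
def w(p,uv,z):
    "uv Nx2, z depths -> world"
    uv=np.atleast_2d(uv).astype(float); z=np.atleast_1d(z)
    K=np.array(p["camera_matrix"]); n=np.c_[(uv[:,0]-K[0,2])/K[0,0],(uv[:,1]-K[1,2])/K[1,1]]
    c=np.c_[n[:,0]*z,-n[:,1]*z,-z]
    Rm=np.array(p["rotation"]); 
    return c@Rm.T+np.array(p["eye"])
def cloud(p,d):
    v,u=np.nonzero(d>0); return np.c_[u,v],w(p,np.c_[u,v],d[v,u])
def circ(xy):
    A=np.c_[2*xy,np.ones(len(xy))]; s=np.linalg.lstsq(A,(xy**2).sum(1),rcond=None)[0]
    return s[:2],np.sqrt(s[2]+s[:2]@s[:2])
E
python3 - <<'E'
from h import *
s=observe(); print(s["time"],s["tcp_pos"],s["eef_rot"],s["width"])
ims=[]
for n in("scene","side"):
    im,d,p=grab(n); cv2.imwrite(f"pics/{n}0.png",im); np.savez(f"{n}0.npz",im=im,d=d,K=p["camera_matrix"],e=p["eye"],R=p["rotation"])
    print(n,{k:np.round(np.array(v),3).tolist() for k,v in p.items()})
    for t in["carafe_wide_center","carafe_slim_center","funnel_center","tray_in","stopper_large_center","stopper_small_center","shaker_center","cup_stack_center","lid_stack_center"]:
        for f in finder.spot_in(n,t)[:3]:
            u,v=np.round(f["location"]).astype(int); z=d[v,u]
            print(t,(u,v),round(f["conf"],2),np.round(w(p,(u,v),z)[0],3))
E
```

```text
0.0 [ 0.23572267 -0.52391112  0.21312496] [-3.06997153e+00 -6.58821460e-01  5.68074172e-04] 1.0025450146911565
scene {'camera_matrix': [[499.528, 0.0, 320.417], [0.0, 499.528, 233.363], [0.0, 0.0, 1.0]], 'eye': [0.979, -0.42, 1.125], 'rotation': [0.536, 0.243, 0.793]}
carafe_wide_center (np.int64(408), np.int64(197)) 0.67 0.117
carafe_slim_center (np.int64(201), np.int64(290)) 0.76 -0.095
carafe_slim_center (np.int64(239), np.int64(340)) 0.62 -0.024
funnel_center (np.int64(222), np.int64(318)) 0.64 0.011
tray_in (np.int64(366), np.int64(298)) 0.63 0.026
stopper_large_center (np.int64(286), np.int64(260)) 0.89 -0.043
stopper_small_center (np.int64(325), np.int64(230)) 0.67 -0.028
shaker_center (np.int64(447), np.int64(148)) 0.75 0.174
cup_stack_center (np.int64(172), np.int64(411)) 0.89 0.002
lid_stack_center (np.int64(140), np.int64(319)) 0.89 -0.225
side {'camera_matrix': [[479.464, 0.0, 327.166], [0.0, 479.464, 242.379], [0.0, 0.0, 1.0]], 'eye': [0.454, 0.718, 0.964], 'rotation': [0.04, -1.073, -2.904]}
carafe_wide_center (np.int64(290), np.int64(361)) 0.94 3.288
carafe_wide_center (np.int64(302), np.int64(120)) 0.56 4.031
carafe_slim_center (np.int64(370), np.int64(190)) 0.92 4.056
carafe_slim_center (np.int64(320), np.int64(179)) 0.87 4.024
carafe_slim_center (np.int64(396), np.int64(161)) 0.58 4.359
funnel_center (np.int64(315), np.int64(138)) 0.81 3.818
funnel_center (np.int64(319), np.int64(179)) 0.73 4.028
tray_in (np.int64(256), np.int64(282)) 0.94 3.986
stopper_large_center (np.int64(341), np.int64(242)) 0.9 3.878
stopper_small_center (np.int64(346), np.int64(286)) 0.71 3.766
shaker_center (np.int64(288), np.int64(452)) 0.55 2.927
cup_stack_center (np.int64(301), np.int64(122)) 0.74 4.049
lid_stack_center (np.int64(395), np.int64(161)) 0.88 4.342
```

View pics/scene0.png

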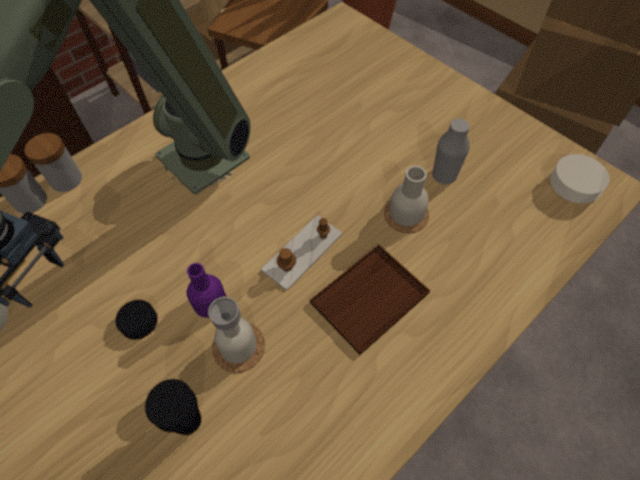

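View pics/side0.png

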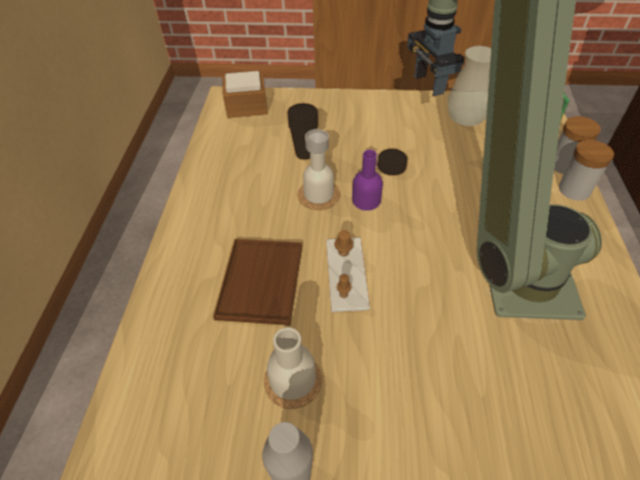

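The scene view shows the funnel at (224,312) in the front-left white carafe (235,345), which has a narrow neck, so it is probably the slim one. The other white carafe is at (408,205) and has an open, wide neck. The purple look-alike is at (205,292). The stoppers are on the marble board at (286,260), larger, and (324,230), smaller. The tray is at (370,298), the shaker at (452,150), the cups at (173,405) and the lids at (137,319).

`rotation` is a rotation vector, so I'll fix the helper and measure.

```bash
sed -i 's/Rm=np.array(p\["rotation"\]);/Rm=R.from_rotvec(p["rotation"]).as_matrix()/' h.py
python3 - <<'E'
from h import *
P={}
for n in("scene","side"):
    z=np.load(n+"0.npz"); p=dict(camera_matrix=z["K"],eye=z["e"],rotation=z["R"]); d=z["d"]; uv,X=cloud(p,d); P[n]=(uv,X,z["im"],p,d)
def at(n,u,v): 
    p,d=P[n][3:]; return np.round(w(p,(u,v),d[v,u])[0],3)
for u,v in[(224,312),(235,345),(415,172),(408,205),(205,292),(198,270),(286,255),(323,224),(370,298),(458,126),(170,392),(137,319),(320,150)]: print((u,v),at("scene",u,v))
for u,v in[(317,138),(288,340),(344,238),(343,282)]: print("side",(u,v),at("side",u,v))
def sl(n,c,zr,r):
    X=P[n][1]; m=(np.hypot(*(X[:,:2]-c).T)<r)&(X[:,2]>zr[0])&(X[:,2]<zr[1]); return X[m]
for n in P:
  X=P[n][1]
  for nm,(u,v),r in[("funnel",(224,312),.06),("slimlook",(235,345),.07),("wide",(415,172),.06),("purple",(198,270),.05),("sl",(286,255),.035),("ss",(323,224),.035)]:
    c=at("scene",u,v)[:2]
    Y=sl(n,c,(.012,.3),r)
    if len(Y)<20: print(n,nm,len(Y)); continue
    t=np.percentile(Y[:,2],98)
    print(n,nm,"top",t.round(3))
    for a,b in((0,.01),(.015,.03),(.04,.055),(.06,.075),(.08,.095),(.1,.115)):
        Z=Y[(Y[:,2]<t-a+.003)&(Y[:,2]>t-b)]
        if len(Z)>10:
            cc,rr=circ(Z[:,:2]); print("  ",round(t-(a+b)/2,3),cc.round(3),"D",(2*rr).round(3),len(Z))
# tray by dark colour
for n in P:
    uv,X,im,_,_=P[n]; c=at("scene",370,298)[:2]
    hsv=im[uv[:,1],uv[:,0]].astype(int); m=(np.hypot(*(X[:,:2]-c).T)<.17)&(hsv.sum(1)<230)&(X[:,2]<.03)
    r=cv2.minAreaRect(X[m,:2].astype(np.float32)); print(n,"tray",r)
E
```

```text
(224, 312) [ 0.531 -0.285  0.176]
(235, 345) [ 0.571 -0.302  0.096]
(415, 172) [0.545 0.299 0.152]
(408, 205) [0.576 0.25  0.088]
(205, 292) [ 0.424 -0.275  0.097]
(198, 270) [ 0.392 -0.26   0.139]
(286, 255) [ 0.469 -0.071  0.079]
(323, 224) [0.465 0.057 0.079]
(370, 298) [0.668 0.023 0.007]
(458, 126) [0.541 0.459 0.197]
(170, 392) [ 0.583 -0.458  0.155]
(137, 319) [ 0.337 -0.424  0.034]
(320, 150) [0.226 0.269 0.001]
side (317, 138) [ 0.539 -0.301  0.191]
side (288, 340) [0.56  0.261 0.135]
side (344, 238) [ 0.46  -0.052  0.082]
side (343, 282) [0.458 0.075 0.076]
scene funnel top 0.206
   0.201 [ 0.541 -0.288] D 0.057 249
   0.183 [ 0.545 -0.289] D 0.044 468
   0.158 [ 0.538 -0.287] D 0.013 32
   0.138 [ 0.545 -0.289] D 0.029 48
   0.118 [ 0.541 -0.288] D 0.037 57
   0.098 [ 0.542 -0.288] D 0.053 398
scene slimlook top 0.206
   0.201 [ 0.541 -0.288] D 0.057 249
   0.183 [ 0.545 -0.289] D 0.044 468
   0.158 [ 0.538 -0.287] D 0.013 32
   0.138 [ 0.545 -0.289] D 0.029 48
   0.118 [ 0.541 -0.288] D 0.037 57
   0.098 [ 0.542 -0.288] D 0.053 398
scene wide top 0.174
   0.169 [0.559 0.2
[... 1540 characters left out ...]
103
   0.122 [ 0.401 -0.265] D 0.033 74
   0.102 [ 0.4   -0.266] D 0.042 133
   0.082 [ 0.401 -0.264] D 0.067 278
   0.062 [ 0.401 -0.266] D 0.082 173
side sl top 0.082
   0.077 [ 0.46  -0.065] D 0.024 114
   0.06 [ 0.46  -0.065] D 0.029 63
   0.035 [ 0.461 -0.066] D 0.04 58
   0.015 [ 0.469 -0.072] D 0.054 77
side ss top 0.082
   0.077 [0.456 0.066] D 0.017 82
   0.06 [0.456 0.065] D 0.022 44
   0.035 [0.457 0.066] D 0.029 37
   0.015 [0.462 0.055] D 0.049 83
scene tray ((0.6579324007034302, 0.029517725110054016), (0.2500895857810974, 0.19399739801883698), 88.42598724365234)
side tray ((0.6612316370010376, 0.028528064489364624), (0.24267059564590454, 0.17885130643844604), 88.19754791259766)
```

The two cameras agree to about 4 mm.

- **Filled carafe:** the slim one (neck about 35 mm across), with the funnel at (0.540,-0.286) and rim at z 0.175.
- **Empty carafe:** the wide one, at (0.558,0.282).
- **Stoppers:** small, the one that fits, at (0.457,0.064). Large at (0.461,-0.067).
- **Tray:** (0.660,0.029).

Next I align the tool with the world axes and go above the funnel.

```bash
python3 -m handwheel '{"grip":[0,0,0,0,0,0,0,0,0,0,0,0,0],"travel":[[0,0,-0.25],[0,0,-0.25],[0,0,-0.25],[0,0,-0.25],[0.76,-0.595,0],[0.76,-0.595,0],[0.76,-0.595,0],[0.76,-0.595,0],[0.76,-0.595,0],[0.76,-0.595,0],[0.76,-0.595,0],[0.76,-0.595,0],[0,0,0]],"twist":[0.75,0.75,0.75,0.75,0,0,0,0,0,0,0,0,0]}' 30
cat >> h.py <<'E'
def near(n,c,r,zr,im=None):
    "slice circles around c"
    im,d,p=grab(n); uv,X=cloud(p,d); m=(np.hypot(*(X[:,:2]-c).T)<r)
    for a,b in zr:
        Z=X[m&(X[:,2]>a)&(X[:,2]<b)]
        if len(Z)>10:
            cc,rr=circ(Z[:,:2]); print(n,(a,b),cc.round(4),"D",(2*rr).round(4),len(Z))
    return im
def st():
    s=observe(); M=R.from_rotvec(s["eef_rot"]).as_matrix(); print("t",s["time"],"tcp",s["tcp_pos"].round(4),"F",np.round(s["force"],1),"w",np.round(s["width"],3),"gf",s["finger_force"],"x",M[:,0].round(3),"z",M[:,2].round(3)); return s
E
python3 - <<'E'
from h import *
st(); im=near("wrist",[.54,-.286],.05,[(.18,.2),(.2,.215),(.13,.165)]); cv2.imwrite("pics/w1.png",im)
E
```

```text
time: 2.62
tcp_pos: [0.5411, -0.283, 0.2634]
eef_rot: [-3.141, -0.013, -0.0]
force: [-0.2, 0.1, -0.6]
width: 1.001
finger_force: 0.0
t 2.625 tcp [ 0.5411 -0.283   0.2634] F [-0.2  0.1 -0.6] w 1.001 gf 0.0 x [1.    0.008 0.   ] z [ 0.     0.001 -1.   ]
wrist (0.18, 0.2) [ 0.5405 -0.2885] D 0.0433 6114
wrist (0.2, 0.215) [ 0.5397 -0.2885] D 0.0568 2093
wrist (0.13, 0.165) [ 0.5368 -0.2886] D 0.0124 354
```

View pics/w1.png

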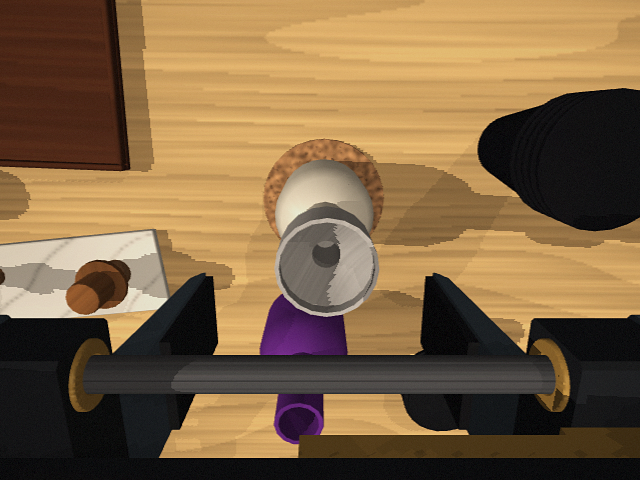

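The wrist view confirms the funnel (327,265) sits in the white carafe on the cork coaster, with purple separate at (300,420), outside the finger path. It is centred at (0.540,-0.288). Next I descend and grip.

```bash
python3 -m handwheel '{"grip":[0,0,0,0,0,1,1,1,1,1,1,1],"travel":[[0,0.1,0.35],[0,0,0.35],[0,0,0.35],[0,0,0.35],[0,0,0.35],[0,0,0],[0,0,0],[0,0,0],[0,0,0],[0,0,0],[0,0,0],[0,0,0]],"twist":[0,0,0,0,0,0,0,0,0,0,0,0]}' 20
```

```text
time: 4.18
tcp_pos: [0.5392, -0.2904, 0.1772]
eef_rot: [3.141, 0.006, 0.001]
force: [-0.1, 0.8, 6.1]
width: 0.653
finger_force: 20.0
```

```bash
python3 -m handwheel '{"grip":[1,1,1,1,1,1,1,1,1,1,1,1,1,1,1,1,1,1,1,1],"travel":[[0,0,-0.2],[0,0,-0.3],[0,0,-0.4],[0,0,-0.5],[0,0,-0.5],[0.024,-0.4,0],[0.024,-0.8,0],[0.024,-0.85,0],[0.024,-0.85,0],[0.024,-0.85,0],[0.024,-0.85,0],[0.024,-0.85,0],[0.024,-0.85,0],[0.024,-0.85,0],[0.024,-0.85,0],[0.024,-0.85,0],[0.024,-0.85,0],[0.024,-0.8,0],[0.024,-0.6,0],[0.024,-0.3,0]],"twist":[0,0,0,0,0,0,0,0,0,0,0,0,0,0,0,0,0,0,0,0]}' 25
python3 - <<'E'
from h import *
st(); im=near("wrist",[.558,.282],.05,[(.165,.18),(.12,.16)]); 
im2=near("side",[.558,.282],.06,[(.155,.18),(.12,.155),(.08,.095)]);near("scene",[.558,.282],.06,[(.155,.18),(.12,.155)]);near("side",[.54,-.286],.06,[(.155,.18),(.12,.155)])
cv2.imwrite("pics/w2.png",np.hstack([cv2.resize(im,(400,300)),cv2.resize(im2,(400,300))]))
E
```

```text
time: 6.68
tcp_pos: [0.5532, 0.2819, 0.2701]
eef_rot: [3.141, 0.01, -0.004]
force: [1.0, -0.7, -1.5]
width: 0.65
finger_force: 25.0
t 6.675 tcp [0.5532 0.2819 0.2701] F [ 1.  -0.7 -1.5] w 0.65 gf 24.999534487724304 x [ 1.     0.006 -0.002] z [-0.002 -0.001 -1.   ]
wrist (0.165, 0.18) [0.559  0.2803] D 0.0458 1234
wrist (0.12, 0.16) [0.5608 0.2804] D 0.0455 991
side (0.155, 0.18) [0.5569 0.2842] D 0.0465 382
side (0.12, 0.155) [0.5568 0.2846] D 0.0467 409
side (0.08, 0.095) [0.5573 0.2832] D 0.0801 535
scene (0.155, 0.18) [0.5593 0.2793] D 0.0468 264
scene (0.12, 0.155) [0.5595 0.2788] D 0.0472 277
```

View pics/w2.png

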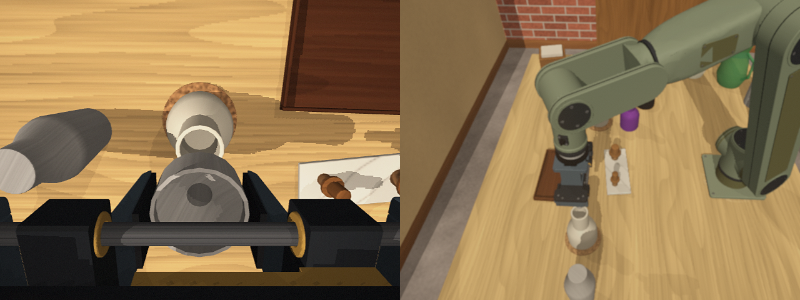

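Funnel is held, and the wide neck below it is at (0.558,0.2815). Lower and release.

```bash
python3 -m handwheel '{"grip":[1,1,1,1,1,1,1,1,1,0,0,0,0],"travel":[[0.1,0,0],[0,0,0.3],[0,0,0.35],[0,0,0.35],[0,0,0.35],[0,0,0.25],[0,0,0.15],[0,0,0.09],[0,0,0],[0,0,0],[0,0,0],[0,0,0],[0,0,0]],"twist":[0,0,0,0,0,0,0,0,0,0,0,0,0]}'
python3 - <<'E'
from h import *
st(); near("wrist",[.558,.282],.05,[(.18,.2),(.2,.215)])
E
```

```text
time: 8.5
tcp_pos: [0.5599, 0.2799, 0.1796]
eef_rot: [-3.142, -0.006, -0.001]
force: [-0.3, 0.3, 0.1]
width: 0.996
finger_force: 0.0
t 8.5 tcp [0.5599 0.2799 0.1796] F [-0.3  0.3  0.1] w 0.996 gf 0.0 x [1.    0.004 0.   ] z [ 0.  0. -1.]
wrist (0.18, 0.2) [0.564  0.2821] D 0.0525 11768
wrist (0.2, 0.215) [0.56   0.2821] D 0.0685 4833
```

```bash
python3 -m handwheel '{"grip":[0,0,0,0,0,0,0,0,0,0,0,0,0,0,0,0],"travel":[[0,0,-0.5],[0,0,-0.7],[-0.03,0.6,0],[-0.03,0.9,0],[-0.03,0.95,0],[-0.03,0.95,0],[-0.03,0.95,0],[-0.03,0.95,0],[-0.03,0.95,0],[-0.03,0.95,0],[-0.03,0.95,0],[-0.03,0.95,0],[-0.03,0.95,0],[-0.03,0.8,0],[-0.03,0.4,0],[0,0,0]],"twist":[0,0,0,0,0,0,0,0,0,0,0,0,0,0,0,0]}'
python3 - <<'E'
from h import *
st(); near("wrist",[.54,-.286],.04,[(.165,.182),(.12,.16),(.08,.1)])
near("side",[.558,.282],.05,[(.18,.2),(.2,.215),(.12,.155)]); near("scene",[.558,.282],.05,[(.18,.2),(.2,.215),(.12,.155)])
E
```

```text
time: 10.55
tcp_pos: [0.5423, -0.2831, 0.2392]
eef_rot: [-3.141, -0.004, 0.0]
force: [1.2, -0.1, 0.3]
width: 0.997
finger_force: 0.0
t 10.55 tcp [ 0.5423 -0.2831  0.2392] F [ 1.2 -0.1  0.3] w 0.997 gf 0.0 x [ 1.     0.002 -0.   ] z [-0.     0.001 -1.   ]
wrist (0.165, 0.182) [ 0.5402 -0.2885] D 0.0335 1646
wrist (0.12, 0.16) [ 0.5414 -0.2884] D 0.0335 1660
wrist (0.08, 0.1) [ 0.5409 -0.2875] D 0.0646 3513
side (0.18, 0.2) [0.5589 0.284 ] D 0.0469 667
side (0.2, 0.215) [0.5596 0.2815] D 0.057 260
side (0.12, 0.155) [0.5564 0.2852] D 0.0458 232
scene (0.18, 0.2) [0.5627 0.2766] D 0.05 376
scene (0.2, 0.215) [0.5613 0.2788] D 0.0573 121
scene (0.12, 0.155) [0.5591 0.2797] D 0.0486 181
```

Funnel stands in the wide carafe with its top at about 0.207. Now the slim carafe's neck at (0.5405,-0.288).

```bash
python3 -m handwheel '{"grip":[0,0,0,0,0,0,0,1,1,1,1,1,1,1,1,1],"travel":[[-0.04,0.1,0],[0,0,0.4],[0,0,0.4],[0,0,0.45],[0,0,0.4],[0,0,0.4],[0,0,0.2],[0,0,0],[0,0,0],[0,0,0],[0,0,0],[0,0,0],[0,0,0],[0,0,0],[0,0,-0.2],[0,0,-0.2]],"twist":[0,0,0,0,0,0,0,0,0,0,0,0,0,0,0,0]}' 45
python3 - <<'E'
from h import *
st()
E
```

```text
time: 12.7
tcp_pos: [0.5401, -0.2875, 0.1468]
eef_rot: [-3.141, -0.006, 0.002]
force: [-0.5, 0.4, -4.5]
width: 0.395
finger_force: 45.0
t 12.7 tcp [ 0.5401 -0.2875  0.1468] F [-0.5  0.4 -4.5] w 0.395 gf 44.99709089635871 x [ 1.     0.004 -0.001] z [-0.001  0.001 -1.   ]
```

```bash
python3 -m handwheel '{"grip":[1,1,1,1,1,1,1,1,1,1,1,1,1,1,1,1,1,1],"travel":[[0,0,-0.3],[0,0,-0.4],[0,0,-0.3],[0.2,-0.2,0],[0.3,-0.4,0],[0.3,-0.55,0],[0.3,-0.65,0],[0.3,-0.65,0],[0.3,-0.65,0],[0.3,-0.65,0],[0.2,-0.65,0],[0.1,-0.65,0],[0.1,-0.55,0],[0,-0.4,0],[0,-0.25,0],[0,-0.1,0],[0,0,0],[0,0,0]],"twist":[0,0,0,0,0,0,0,0,0,0,0,0,0,0,0,0,0,0]}'
python3 - <<'E'
from h import *
s=st()
im,d,p=grab("scene"); cv2.imwrite("pics/s3.png",im); uv,X=cloud(p,d)
near("scene",[.66,.029],.06,[(.04,.07),(.07,.1),(.1,.13)]);near("side",[.66,.029],.06,[(.04,.07),(.07,.1),(.1,.13),(.13,.16)])
for n in("scene","side"):
    im,d,p=grab(n); uv,X=cloud(p,d); m=(np.hypot(*(X[:,:2]-[.66,.029]).T)<.05)&(X[:,2]>.03); print(n,np.percentile(X[m,2],[.5,2,10]))
E
```

```text
time: 14.95
tcp_pos: [0.6592, 0.0294, 0.197]
eef_rot: [3.141, 0.005, 0.0]
force: [-0.3, 1.1, -4.6]
width: 0.396
finger_force: 45.0
t 14.95 tcp [0.6592 0.0294 0.197 ] F [-0.3  1.1 -4.6] w 0.396 gf 44.99707811744884 x [1.    0.003 0.   ] z [ 0.    -0.001 -1.   ]
scene (0.07, 0.1) [0.6589 0.0291] D 0.0847 142
scene (0.1, 0.13) [0.659  0.0288] D 0.0844 228
side (0.07, 0.1) [0.6574 0.0304] D 0.0844 186
side (0.1, 0.13) [0.6571 0.0306] D 0.0843 312
side (0.13, 0.16) [0.6566 0.032 ] D 0.0784 453
scene [0.08379323 0.09791035 0.15295001]
side [0.08287775 0.09125712 0.13179796]
```

View pics/s3.png

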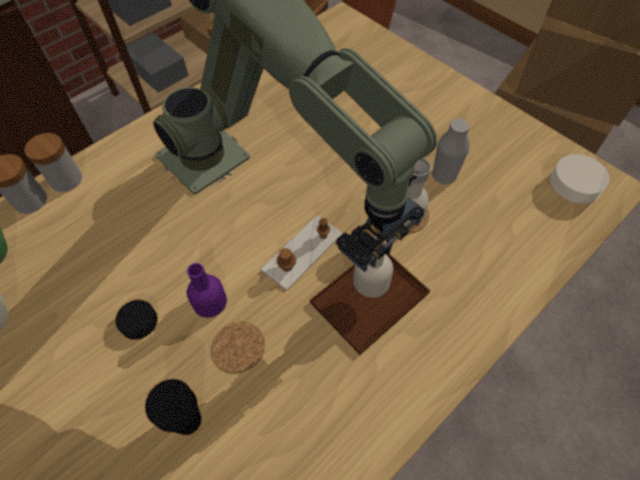

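The carafe hangs upright over the tray, at (372,275) in the scene view, with the coaster left empty at (238,346) and the stoppers untouched. Lower it.

```bash
python3 -m handwheel '{"grip":[1,1,1,1,1,1,1,1],"travel":[[0,0,0.2],[0,0,0.3],[0,0,0.3],[0,0,0.25],[0,0,0.15],[0,0,0.08],[0,0,0.04],[0,0,0]],"twist":[0,0,0,0,0,0,0,0]}'
python3 - <<'E'
from h import *
s=st()
im,d,p=grab("side"); uv,X=cloud(p,d); m=(abs(X[:,0]-.66)<.06)&(abs(abs(X[:,1]-.029)-.08)<.025)&(X[:,2]<.016); print(np.median(X[m,2]),m.sum())
E
```

```text
time: 16.2
tcp_pos: [0.6595, 0.0303, 0.1312]
eef_rot: [3.142, 0.006, 0.001]
force: [0.1, -0.7, -4.2]
width: 0.396
finger_force: 45.0
t 16.2 tcp [0.6595 0.0303 0.1312] F [ 0.1 -0.7 -4.2] w 0.396 gf 44.99715154641308 x [1.    0.004 0.001] z [ 0.001 -0.    -1.   ]
0.006637078808129471 1132
```

```bash
python3 -m handwheel '{"grip":[1,1,1],"travel":[[0,0,0.04],[0,0,0.02],[0,0,0]],"twist":[0,0,0]}'
```

```text
time: 16.62
tcp_pos: [0.6593, 0.0303, 0.1281]
eef_rot: [3.142, 0.006, 0.001]
force: [0.3, 0.5, -4.8]
width: 0.394
finger_force: 45.0
```

```bash
python3 -m handwheel '{"grip":[1,1,1],"travel":[[0,0,0.03],[0,0,0.02],[0,0,0]],"twist":[0,0,0]}'
```

```text
time: 17.0
tcp_pos: [0.6594, 0.0303, 0.128]
eef_rot: [3.142, 0.006, 0.003]
force: [-3.7, 1.1, 7.5]
width: 0.398
finger_force: 45.0
```

Contact made. Release, rise, and go over the small stopper.

```bash
python3 -m handwheel '{"grip":[0,0,0,0,0,0,0,0,0,0,0,0,0,0,0,0],"travel":[[0,0,-0.03],[0,0,0],[0,0,0],[0,0,-0.3],[0,0,-0.5],[0,0,-0.6],[0,0,-0.6],[0,0,-0.2],[-0.5,-0.1,0],[-0.7,-0.1,0],[-0.8,-0.1,0],[-0.8,-0.1,0],[-0.7,-0.1,0.3],[-0.4,-0.1,0.5],[-0.15,-0.08,0.5],[0,0,0]],"twist":[0,0,0,0,0,0,0,0,0,0,0,0,0,0,0,0]}'
python3 - <<'E'
from h import *
s=st()
im=near("wrist",[.457,.064],.03,[(.05,.07),(.07,.085),(.036,.05)]); cv2.imwrite("pics/w4.png",im)
for n in("scene","side"): near(n,[.66,.029],.045,[(.165,.18),(.12,.16),(.04,.09)])
E
```

```text
time: 19.0
tcp_pos: [0.4546, 0.0634, 0.1704]
eef_rot: [3.141, 0.007, -0.007]
force: [0.6, 0.1, 0.5]
width: 0.997
finger_force: 0.0
t 19.0 tcp [0.4546 0.0634 0.1704] F [0.6 0.1 0.5] w 0.997 gf 0.0 x [ 1.     0.004 -0.005] z [-0.005 -0.001 -1.   ]
wrist (0.05, 0.07) [0.4564 0.0626] D 0.0234 216
wrist (0.07, 0.085) [0.4576 0.0626] D 0.0169 1064
wrist (0.036, 0.05) [0.4566 0.0626] D 0.0309 860
scene (0.165, 0.18) [0.6596 0.0291] D 0.0338 130
scene (0.12, 0.16) [0.6599 0.0285] D 0.0341 230
scene (0.04, 0.09) [0.6601 0.0282] D 0.0782 513
side (0.165, 0.18) [0.6569 0.0325] D 0.034 159
side (0.12, 0.16) [0.6569 0.0328] D 0.0342 238
side (0.04, 0.09) [0.6581 0.032 ] D 0.0799 390
```

View pics/w4.png

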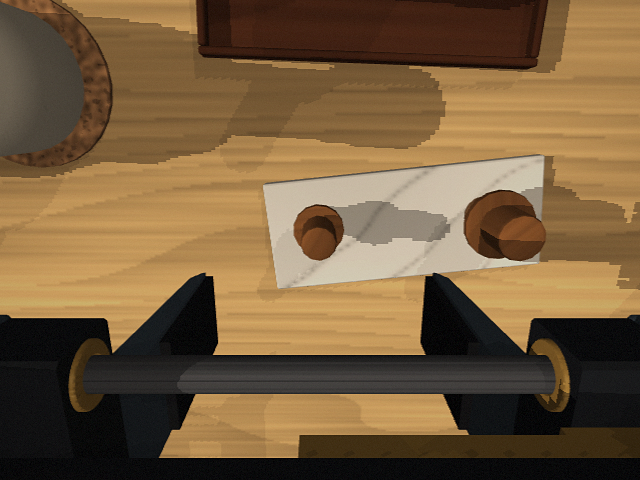

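The small stopper is at (320,235) on the left end of the board, at (0.457,0.0625). The large one, at (505,225), stays. Carafe stands upright at (0.659,0.030). Descend and grip the knob above the flange.

```bash
python3 -m handwheel '{"grip":[0,0,0,0,0,0,0,0,1,1,1,1,1,1,1],"travel":[[0.05,0.02,0.3],[0,0,0.4],[0,0,0.5],[0,0,0.5],[0,0,0.4],[0,0,0.2],[0,0,0.08],[0,0,0],[0,0,0],[0,0,0],[0,0,0],[0,0,0],[0,0,0],[0,0,0],[0,0,0]],"twist":[0,0,0,0,0,0,0,0,0,0,0,0,0,0,0]}' 25
python3 - <<'E'
from h import *
st()
E
```

```text
time: 21.02
tcp_pos: [0.4591, 0.0625, 0.0529]
eef_rot: [3.142, 0.006, 0.0]
force: [-0.1, -1.0, 0.8]
width: 0.265
finger_force: 1.8
t 21.025 tcp [0.4591 0.0625 0.0529] F [-0.1 -1.   0.8] w 0.265 gf 1.8384906090795994 x [1.    0.004 0.   ] z [ 0. -0. -1.]
```

```bash
python3 -m handwheel '{"grip":[1,1,1,1,1,1,1,1,1,1,1,1,1,1,1,1,1,1,1],"travel":[[0,0,0],[0,0,0],[0,0,-0.3],[0,0,-0.5],[0,0,-0.7],[0,0,-0.8],[0,0,-0.8],[0,0,-0.6],[0,0,-0.3],[0.3,0.08,0],[0.5,0.08,0],[0.6,0.08,0],[0.7,0.08,0],[0.7,0.08,0],[0.6,0.08,0],[0.4,0.08,0],[0.2,0.08,0],[0,0,0],[0,0,0]],"twist":[0,0,0,0,0,0,0,0,0,0,0,0,0,0,0,0,0,0,0]}'
python3 - <<'E'
from h import *
s=st(); c=s["tcp_pos"][:2]
near("wrist",[.659,.03],.035,[(.165,.182),(.12,.16),(.2,.234),(.235,.25),(.255,.285)])
im=near("side",[.659,.03],.045,[(.165,.18),(.12,.16),(.205,.23)])
near("scene",[.659,.03],.045,[(.165,.18),(.12,.16),(.205,.23)])
v=im[100:340,150:470]; cv2.imwrite("pics/s5.png",cv2.resize(v,(640,480)))
E
```

```text
time: 23.4
tcp_pos: [0.6586, 0.0313, 0.2526]
eef_rot: [-3.142, -0.006, 0.002]
force: [0.5, 0.2, -1.5]
width: 0.255
finger_force: 25.0
t 23.4 tcp [0.6586 0.0313 0.2526] F [ 0.5  0.2 -1.5] w 0.255 gf 24.9700865149498 x [ 1.     0.004 -0.001] z [-0.001 -0.    -1.   ]
wrist (0.165, 0.182) [0.6593 0.0293] D 0.0332 1086
wrist (0.12, 0.16) [0.6602 0.0293] D 0.0334 1266
wrist (0.2, 0.234) [0.6576 0.0306] D 0.0196 176
wrist (0.235, 0.25) [0.6633 0.0301] D 0.0197 1264
wrist (0.255, 0.285) [0.6715 0.0301] D 0.0283 5278
side (0.165, 0.18) [0.657  0.0327] D 0.0337 158
side (0.12, 0.16) [0.6567 0.0327] D 0.034 238
side (0.205, 0.23) [0.6545 0.0346] D 0.0193 60
scene (0.165, 0.18) [0.6597 0.0291] D 0.0337 118
scene (0.12, 0.16) [0.6598 0.0285] D 0.0339 227
scene (0.205, 0.23) [0.6579 0.03  ] D 0.0202 42
```

View pics/s5.png

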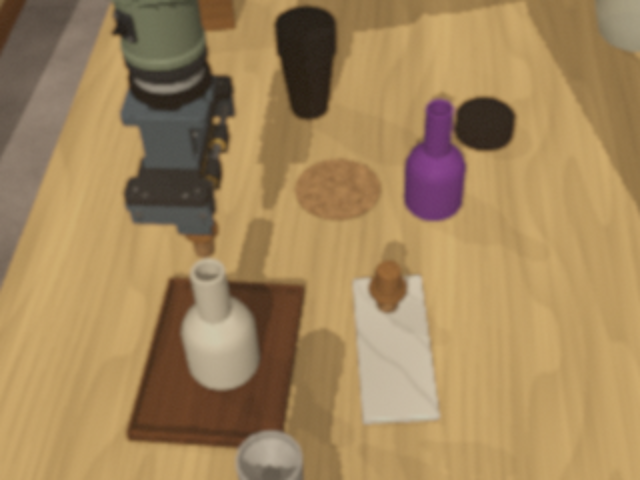

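The stopper is held upright above the carafe mouth (crop (207,262)), and both cameras put it about 2 mm short in x and 1.5 mm over in y. Correct and lower.

```bash
python3 -m handwheel '{"grip":[1,1,1,1,1,1,1,1,1],"travel":[[0.04,0.03,0],[0,0,0.2],[0,0,0.25],[0,0,0.25],[0,0,0.2],[0,0,0.15],[0,0,0.1],[0,0,0.07],[0,0,0]],"twist":[0,0,0,0,0,0,0,0,0]}'
```

```text
time: 24.68
tcp_pos: [0.6613, 0.0298, 0.1919]
eef_rot: [3.141, 0.006, -0.0]
force: [0.0, -0.3, -0.8]
width: 0.256
finger_force: 25.0
```

```bash
python3 -m handwheel '{"grip":[1,1,1,1,1],"travel":[[0,0,0.03],[0,0,0.03],[0,0,0.03],[0,0,0.02],[0,0,0]],"twist":[0,0,0,0,0]}'
```

```text
time: 25.3
tcp_pos: [0.6616, 0.0298, 0.1889]
eef_rot: [3.141, 0.006, 0.004]
force: [-2.6, -0.7, 8.4]
width: 0.254
finger_force: 25.0
```

```bash
python3 -m handwheel '{"grip":[1,1,1],"travel":[[0,0,0.03],[0,0,0.02],[0,0,0]],"twist":[0,0,0]}'
```

```text
time: 25.68
tcp_pos: [0.6621, 0.0298, 0.1888]
eef_rot: [3.141, 0.006, 0.009]
force: [-4.6, -0.1, 16.9]
width: 0.257
finger_force: 25.0
```

Solid stop at the predicted seated height. Back off the push, release, rise, and check.

```bash
python3 -m handwheel '{"grip":[1,0,0,0,0,0,0,0,0,0,0,0,0],"travel":[[-0.02,0,-0.06],[0,0,0],[0,0,0],[0,0,0],[0,0,-0.3],[0,0,-0.6],[0,0,-0.6],[0,0,-0.6],[-0.7,0,-0.3],[-0.8,0,0],[-0.8,0,0],[-0.5,0,0],[0,0,0]],"twist":[0,0,0,0,0,0,0,0,0,0,0,0,0]}'
python3 - <<'E'
from h import *
st()
I=[]
for n in("side","scene"):
    im=near(n,[.66,.03],.045,[(.212,.235),(.18,.2),(.2,.208),(.165,.176),(.12,.16),(.04,.09)]); I.append(im)
    im,d,p=grab(n);uv,X=cloud(p,d);m=np.hypot(*(X[:,:2]-[.66,.03]).T)<.02;print(n,"top",np.percentile(X[m,2],[95,99]))
    near(n,[.56,.281],.05,[(.2,.215),(.12,.155)]); near(n,[.461,-.067],.03,[(.07,.085)]); near(n,[.403,-.268],.05,[(.12,.16)])
a=cv2.resize(I[0][90:410,170:430],(480,590)); b=cv2.resize(I[1][130:310,270:400],(320,443)); b=cv2.copyMakeBorder(b,0,147,0,0,cv2.BORDER_CONSTANT)
cv2.imwrite("pics/f.png",np.hstack([a,b]))
E
```

```text
time: 27.3
tcp_pos: [0.5193, 0.0293, 0.3088]
eef_rot: [3.142, 0.006, 0.004]
force: [0.7, 0.2, 0.3]
width: 1.001
finger_force: 0.0
t 27.3 tcp [0.5193 0.0293 0.3088] F [0.7 0.2 0.3] w 1.001 gf 0.0 x [1.    0.004 0.003] z [ 0.003  0.    -1.   ]
side (0.212, 0.235) [0.6573 0.0325] D 0.017 78
side (0.18, 0.2) [0.6576 0.0311] D 0.0279 136
side (0.2, 0.208) [0.657  0.0325] D 0.0204 32
side (0.165, 0.176) [0.657  0.0325] D 0.0349 59
side (0.12, 0.16) [0.657 0.032] D 0.0359 196
side (0.04, 0.09) [0.6578 0.0329] D 0.0789 460
side top [0.21704106 0.21869193]
side (0.2, 0.215) [0.5596 0.2813] D 0.0569 265
side (0.12, 0.155) [0.5566 0.2852] D 0.046 237
side (0.07, 0.085) [ 0.4599 -0.0643] D 0.0242 131
side (0.12, 0.16) [ 0.4009 -0.266 ] D 0.0341 203
scene (0.212, 0.235) [0.6596 0.0284] D 0.0165 73
scene (0.18, 0.2) [0.6589 0.0299] D 0.0282 96
scene (0.2, 0.208) [0.6599 0.0287] D 0.0211 22
scene (0.165, 0.176) [0.6588 0.0302] D 0.0369 41
scene (0.12, 0.16) [0.6593 0.0296] D 0.0364 146
scene (0.04, 0.09) [0.6603 0.0283] D 0.0781 512
scene top [0.21493317 0.21648619]
scene (0.2, 0.215) [0.5613 0.2786] D 0.0571 126
scene (0.12, 0.155) [0.5589 0.2802] D 0.0493 177
scene (0.07, 0.085) [ 0.4627 -0.0687] D 0.0232 126
scene (0.12, 0.16) [ 0.4049 -0.2697] D 0.034 259
```

View pics/f.png

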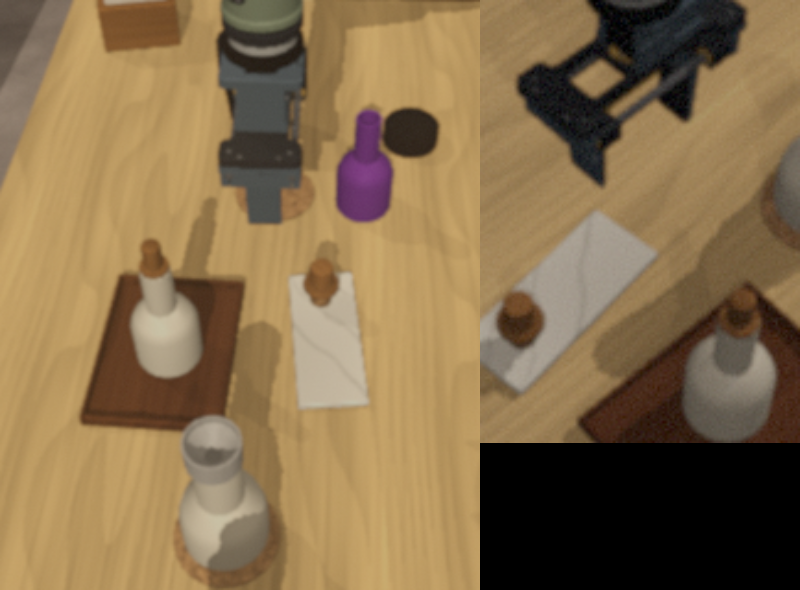

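The slim carafe stands in the tray at crop (165,330), with the stopper seated at (152,258). Its top is at 0.216, as expected for a seated stopper. The funnel is in the wide carafe on its coaster at (215,450), and everything else is unmoved.

```bash
python3 -c "
from bench import arm; print(arm.finish_job())"
```

```text
the job is handed in; nothing more can be done
None
```

I handed the job in at about 28 s: the funnel is in the wide carafe's neck, and the filled slim carafe stands in the tray with the small stopper pushed fully down.

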